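# Put the jebena on to warm at two dots

### The arm

A 7-joint arm with a two-finger parallel gripper is mounted at the origin on the work surface. World frame = base frame: x ahead of the robot, y to its left, z up, the work surface at z = 0. Lengths are in m, angles in rad, forces in N, time in s.
With the tool pointing down it reaches from about 0.425 to 0.925 m from the base axis. Payload 6.8 kg.
Tool frame: the origin (TCP) lies between the finger pads; the fingertips stand 17 mm ahead of it and the grasp point (between the pads) lies 2 mm behind it; z points along the fingers, y is the direction in which the jaws open and shut (so a half turn about z gives the same grasp; the last joint's range is limited). The gripper opens to 85 mm and grips with 20 to 120 N. Pads are 22 mm wide; open, the fingers measure 114 mm over their backs; the gripper's body (76 mm by 85 mm) begins 54 mm behind the grasp point. The pads swing forward as they close: fully open they stand 13 mm farther back than shut.
Start: joints at [1.052, 0.477, 0.022, 1.555, -0.011, 1.109, -0.083], TCP at [0.27, -0.619, 0.248] pointing down, gripper open.
Joint ranges: [-2.96, 2.96], [-0.34, 2.1], [-1.41, 1.46], [0.24, 2.44], [-1.37, 4.51], [0.17, 1.92], [-2.96, 2.96]. Speed limits (rad/s): [2.39, 2.39, 3.14, 3.14, 3.14, 3.14, 3.14].

### API

Orientations are given as a unit quaternion [w, x, y, z].
In Python, from station import bot gives the robot as it stands. The module is installed in compiled form; this text tells all that it offers.
- The arm moves only by the tool carry_out, never from a script. Its argument "moves" is a list of rows, each a list of 3 entries, a list of its own where there are three numbers: the turn, a rotation vector about the tool's x, y, z in degrees, then the shift along the tool's x, y, z in cm, then the finger opening in cm, from 0 to 8.54. A call has 1 to 5 rows; each row is the pose to reach, as a shift and turn from the pose commanded when the call began, along the tool's axes at that moment; what a row does not reach only later rows make up. A row lasts 1/8 s, in which the tool goes at most 62.5 mm and 10.7 degrees, less where a joint would pass 70% of its speed; a pose out of reach is approached as far as the arm can. A call with a gripper value outside its range is refused whole. The fingers move at their own pace and stop on an object; "newtons" is the grip in N (left out, the last holds). Time passes only in rows, so rows that repeat a pose let the fingers close. It gives the time, the measured TCP pose, the force and the opening at its end, in the units of the state.
- bot.get_obs(): the state, without advancing time (a new reading comes with each control period).
- bot.read_camera(name): name is "scene" or "top" or "wrist"; returns the picture (420x560x3 uint8, red, green, blue); there is no depth.
- bot.camera_info(name): a dict with "vertical_fov" (degrees; the focal length in pixels is half the picture's height over the tangent of half this angle, whatever the lens; pixels are square), "cx", "cy" (the principal point, pixels), "position" and "attitude" of the camera in the world. Camera axes: x right, y up, looking along -z (the intrinsics and any distortion apply to the point x, -y, -z); pixel columns grow to the right and rows downward; lengths in m; the calibration is good to about 2 mm. A picture is of the moment at which its call begins: read the wrist's pose just before it. camera_info takes no time and is no camera call; for the wrist camera it gives the pose at the moment of the call.
- bot.hand_in(): hands the job in, once; it reports no verdict.
Trained networks look in the newest picture that a camera, given by its name, has taken for a name from the list of things; names that differ only in an ending like _2 or _b are one class to them, and where a whole thing is asked for, a point or a joint stands for the part that bears it (a point fixed in the world has none). Each returns a list of dicts, best first, with "score" (0 to 1); they miss things now and then, are a little off and sometimes report something else, mostly with a low value. They report only what shows in the picture. A call takes as long as a camera call. They do not tell look-alikes from the thing itself.
- bot.silhouettes(label, camera): "region" (420x560 bool, what is visible of it) and "location" ([column, row] in pixels, amid what is visible of it).
The state is a dict: "t": time; "q": joint angles; "joint_vel": joint speeds; "joint_torque": joint torques, N m; "eef_pos": TCP position; "tool_rot": TCP orientation; "contact_force": force on the tool from outside, world axes, zero at the start; "torque": the same for the moment, N m; "gripper_width": opening from 0.0 (shut) to 1.0 (fully open).
Only numpy, scipy, OpenCV 4.12 (cv2) and the standard library are available. Lean on these libraries where they do the work, as an engineer would, in place of code of your own. Each camera call takes 0.05 s, during which the arm holds its last target. There are 200 camera calls.

### The job

Put the coffee on to warm: lift the round cover off the hotplate by its wooden knob and set it down flat, knob up, on the middle of the cork trivet, then stand the jebena upright on the bare heating disc, in the middle. Only when the pot stands there, turn the hotplate's selector to the two-dot mark and leave it clicked in. Never drop or tip the cover or the pot, and do not disturb the cups, the incense burner or the bowl.

Things in the scene. Friction and masses are not known exactly. Their poses are not given: they have to be found in the camera images.
- hotplate: white electric hotplate, 243 long (x) x 220 wide (y) x 78 mm high, fast on the mat, turned so that its front (-x) faces roughly the robot's right; origin in the middle of its underside, z up; the rear is flat, with the heating disc; the front part (x = -123 to -60 mm) is a control panel sloping down to the front, 38 deg (0.663 rad) from level: tilt the tool to stand square to it
- disc (a point): centre of the top of the dark cast-iron heating disc, 125 mm across, 8 mm proud of the hotplate's top, 30 mm behind (+x) the hotplate's origin and 86 mm above its underside; hidden under the cover at the start
- dial_grip (a point): grip point of the selector knob, on its axis, 27 mm out from the panel face; the black knob is a bar 44 long x 14 wide, standing from 6 to 34 mm out from the panel, on a skirt 46 mm across and 6 mm high. The point turns with the knob: its z axis is the knob's axis (out of the panel), its x axis runs along the bar towards its pointer end (white line)
- dial (a joint): angle of the selector (rad), growing clockwise looking at the panel, 0 to 1.8. It clicks into four marks on the panel: small open ring = off = 0.00, one dot = 0.60, two dots = 1.20, three dots = 1.80 (a mark's dots stand in a row pointing away from the knob). At 0.90 the pointer points straight up the slope. It starts at the ring or at one dot. About 0.08 N m turns it past a click
- cover: round aluminium cover over the heating disc, 140 mm across, 14 mm high, with an upright round wooden knob in the middle, 26 mm across, from 22 to 46 mm above the underside, on a 14 mm stem; 160 g, loose, its hollow 10 mm deep; origin at the centre of its underside (lower edge of the skirt), z up
- trivet: flat round cork trivet, 180 mm across, 10 mm thick, fast on the mat, to the robot's left or right of the hotplate (the pot on the other side); origin at the centre of its underside
- jebena: dark clay coffee pot (jebena), about 0.55 kg, 175 mm high, round belly 120 mm across at 50 mm height, flat foot 76 mm across, straight round neck 31 mm across from 120 to 175 mm height (grip it there); loop handle on its +x side out to 83 mm from the axis (12 mm thick, up to 128 mm high), short spout on its -x side out to 90 mm, up to 120 mm high; origin at the centre of its underside, z up
- cup1: tiny white ceramic cup without handle, 62 mm across the rim, 45 mm high; origin at the centre of its underside; bystander
- cup2: tiny white ceramic cup without handle, 62 mm across the rim, 45 mm high; origin at the centre of its underside; bystander
- cup3: tiny white ceramic cup without handle, 62 mm across the rim, 45 mm high; origin at the centre of its underside; bystander
- cup4: tiny white ceramic cup without handle, 62 mm across the rim, 45 mm high; origin at the centre of its underside; bystander
- cup5: tiny white ceramic cup without handle, 62 mm across the rim, 45 mm high; origin at the centre of its underside; bystander
- burner: brass-coloured incense burner, 86 mm across, 85 mm high; origin at the centre of its underside; bystander
- bowl: plastic bowl with clip-on lid, 150 mm across, 65 mm high; origin at the centre of its underside; bystander
There are look-alikes about, which are no part of the job. What is shaped like the cover but green is not meant.

How it is judged:
On the way, in this order (a step that is already met when the one before it is completed fails the run):
1. the cover lies flat, knob up, on the trivet and is let go (horizontal distance between cover and trivet below 0.03 m and z of cover in the frame of trivet between 0.006 and 0.016 m and angle between cover's own z axis and vertical below 0.1 rad and linear speed of cover below 0.03 m/s and contact force between cover and the fingers below 0.1 N), for 0.2 s.
2. the jebena stands upright on the heating disc and is let go (horizontal distance between jebena and disc below 0.028 m and z of jebena in the frame of disc between -0.004 and 0.006 m and angle between jebena's own z axis and vertical below 0.1 rad and linear speed of jebena below 0.03 m/s and contact force between jebena and the fingers below 0.1 N), for 0.2 s.
3. the selector is at the two-dot mark (value of joint dial between 1.06 and 1.34 rad), for 0.3 s.
At the end, for the whole second after the job is handed in: The cover lies flat and knob up on the trivet, within 30 mm of its centre, released and at rest; the jebena stands upright on the heating disc, within 28 mm of its centre, released and at rest; the selector is within 0.14 rad of the two-dot mark (1.20 rad) (all of step 1 and all of step 2 and all of step 3); the robot touches nothing.
It fails at once if a cup, the burner or the bowl is moved more than 30 mm (distance of any of cup1, cup2, cup3, cup4, cup5, burner, bowl from where it was at the start of the episode above 0.03 m).
It fails at once if the jebena or the cover is tipped more than 30 degrees (angle between any of jebena, cover's own z axis and vertical above 0.52 rad).
It fails at once if the jebena or the cover is dropped (falls free faster than 0.7 m/s) ((linear speed of jebena above 0.7 m/s and contact force between jebena and the fingers below 0.05 N) or (linear speed of cover above 0.7 m/s and contact force between cover and the fingers below 0.05 N)).
It also fails if it takes over 72 s, if anything falls off the work surface, if the arm or the gripper's body presses on something with over 40 N, if the wrist force passes 120 N, or if a joint passes its speed limit or range.

## Working session

There is one attempt and no reset: what is moved stays moved. The work goes in short steps, Python scripts to look and compute and a tool call to move; the robot and the scene stay as the last step left them, time stands still between calls to the robot, and variables do not carry over. Pictures are saved under pics/ and viewed, about 8 in all and at most 12, crops included, and the job is handed in when it is done.

Besides the shell and the picture viewer there is one more tool, called after "Emit:" as name(argument=value, ...), one argument or row to a line, values as JSON. carry_out: Moves the arm, as the interface text tells. Its arguments: {"type":"object","properties":{"moves":{"type":"array"},"newtons":{"type":"number"}},"required":["moves"]}

```bash
mkdir -p pics
cat > h.py <<'E'
import numpy as np, cv2
from scipy.spatial.transform import Rotation as R
from station import bot
def rot(q): q=np.asarray(q,float); return R.from_quat(q[[1,2,3,0]])
def K(ci):
    f=210/np.tan(np.radians(ci['vertical_fov'])/2); return f,ci['cx'],ci['cy']
def pix2z(ci,uv,z):
    f,cx,cy=K(ci); d=rot(ci['attitude']).apply([(uv[0]-cx)/f,-(uv[1]-cy)/f,-1.]); p=np.array(ci['position'])
    return p+d*(z-p[2])/d[2]
def proj(ci,P):
    f,cx,cy=K(ci); c=rot(ci['attitude']).inv().apply(np.atleast_2d(P)-np.array(ci['position']))
    return np.c_[cx+f*c[:,0]/-c[:,2], cy-f*c[:,1]/-c[:,2]]
def save(img,n): cv2.imwrite('pics/'+n,img[:,:,::-1])
E
python3 - <<'E'
from h import *
for c in ('scene','top','wrist'):
    im=bot.read_camera(c); save(im,c+'0.png'); np.save(c+'0.npy',im); ci=bot.camera_info(c); print(c,ci)
    if c!='wrist':
        for l in ('hotplate','dial','cover','trivet','jebena','cup1','burner','bowl'):
            r=bot.silhouettes(l,c)
            print(l,[(round(x['score'],2),np.round(x['location']).tolist(),int(x['region'].sum())) for x in r])
print(bot.get_obs())
a=np.hstack([cv2.imread('pics/scene0.png'),cv2.imread('pics/top0.png')])
E
```

```text
scene {'vertical_fov': 42.201449689203294, 'cx': 280.9322539466717, 'cy': 203.69393377772414, 'position': array([ 1.35813438, -0.77773933,  0.89374898]), 'attitude': array([0.82117185, 0.42281032, 0.16845876, 0.34428168])}
hotplate [(0.56, [266.0, 228.0], 5875)]
dial [(0.67, [240.0, 224.0], 242)]
cover [(0.97, [306.0, 313.0], 2588), (0.71, [243.0, 225.0], 277), (0.61, [283.0, 199.0], 1508)]
trivet [(0.7, [148.0, 286.0], 3645)]
jebena [(0.81, [341.0, 150.0], 1629), (0.28, [283.0, 159.0], 364)]
cup1 [(0.87, [282.0, 159.0], 364), (0.74, [230.0, 276.0], 596), (0.7, [372.0, 206.0], 660), (0.65, [168.0, 226.0], 550), (0.58, [363.0, 194.0], 168), (0.36, [149.0, 289.0], 3669)]
burner [(0.73, [166.0, 229.0], 525), (0.55, [404.0, 175.0], 635), (0.18, [240.0, 223.0], 281)]
bowl [(0.78, [207.0, 316.0], 3714)]
top {'vertical_fov': 47.26729588968789, 'cx': 287.99629113862113, 'cy': 210.51746842715355, 'position': array([0.50505884, 0.00127154, 1.1835434 ]), 'attitude': array([-0.69778948, -0.03816767,  0.02761449,  0.71475206])}
hotplate [(0.96, [308.0, 238.0], 6872), (0.74, [196.0, 318.0], 543)]

[... 722 characters left out ...]
t': 0.95, 'q': array([ 1.05190556,  0.47698006,  0.02239782,  1.55540522, -0.01146343,
        1.10932276, -0.08306351]), 'joint_vel': array([ 0.00066903, -0.00055965, -0.00039779,  0.00197368,  0.00085956,
       -0.00027551, -0.00200628]), 'joint_torque': array([ 5.55142942e-04, -5.96327913e+01,  1.60676144e+00, -2.81553125e+01,
        1.25629929e-02,  1.47640294e-03,  3.27540192e-05]), 'eef_pos': array([ 0.2695511 , -0.61885211,  0.24831905]), 'tool_rot': array([ 8.85856450e-06,  9.78976999e-01,  2.03970672e-01, -6.64197098e-06]), 'contact_force': array([ 1.08908646, -0.13185991,  0.7764874 ]), 'torque': array([ 0.04976766, -0.00268463,  0.01344144]), 'gripper_width': 1.0023990469774555}
```

View pics/top0.png

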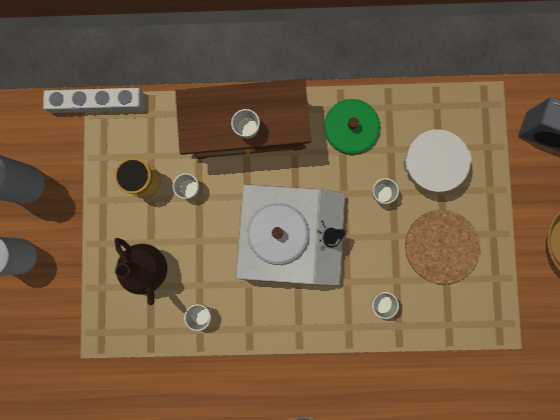

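View pics/scene0.png

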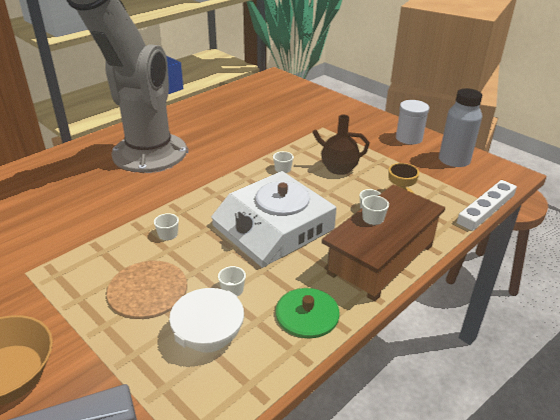

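Run:
```python
from h import *
ct=bot.camera_info('top'); cs=bot.camera_info('scene')
T=np.load('top0.npy'); S=np.load('scene0.npy')
def tri(a,b):
    r=[]
    for ci,uv in((ct,a),(cs,b)):
        p=np.array(ci['position']); d=pix2z(ci,uv,0)-p; r.append((p,d/np.linalg.norm(d)))
    A=sum(np.eye(3)-np.outer(d,d) for p,d in r); bb=sum((np.eye(3)-np.outer(d,d))@p for p,d in r)
    X=np.linalg.solve(A,bb); return X,[np.linalg.norm((np.eye(3)-np.outer(d,d))@(X-p)) for p,d in r]
def blob(im,box,f):
    x0,y0,x1,y1=box; c=im[y0:y1,x0:x1].astype(int); m=f(c[...,0],c[...,1],c[...,2]).astype(np.uint8)
    n,l,s,ce=cv2.connectedComponentsWithStats(m); i=1+np.argmax(s[1:,4]); return ce[i]+[x0,y0],s[i]
br=lambda r,g,b:(r>g+25)&(r<150)
kt=blob(T,(255,215,305,255),br); ks=blob(S,(270,175,300,205),br); print('knob',kt,ks,tri(kt[0],ks[0]))
print('knob z.112',pix2z(ct,kt[0],.115),pix2z(cs,ks[0],.112))
b=bot
for cam,ci,z in (('top',ct,0.01),('scene',cs,.01)):
    bot.read_camera(cam)
# trivet: color mask + ellipse
for im,ci,box in((T,ct,(395,200,490,290)),(S,cs,(100,250,195,325))):
    x0,y0,x1,y1=box; c=im[y0:y1,x0:x1].astype(int); hsv=cv2.cvtColor(im[y0:y1,x0:x1],cv2.COLOR_RGB2HSV).astype(int)
    print('med',np.median(c[30:50,30:50].reshape(-1,3),0),c[2,2])
    m=((c[...,0]-c[...,2]>45)&(c[...,0]-c[...,1]>30)).astype(np.uint8)
    m=cv2.morphologyEx(cv2.morphologyEx(m,cv2.MORPH_CLOSE,np.ones((5,5))),cv2.MORPH_OPEN,np.ones((9,9)))
    cn=max(cv2.findContours(m,0,1)[0],key=cv2.contourArea); w=np.array([pix2z(ci,p[0]+[x0,y0],.01) for p in cn]); (cx,cy),r=cv2.minEnclosingCircle(w[:,:2].astype(np.float32)); print('trivet',cx,cy,r,w[:,:2].mean(0))
# hotplate top back corners etc
for n,uv,z in (('backtop far',(243,186),.078),('back near',(238,279),.078),('ridge far',(320,190),.078),('ridge near',(315,284),.078)): print(n,pix2z(ct,uv,z))
print('neck top',tri((122,270),(343,119)), pix2z(ct,(122,270),.175),pix2z(cs,(343,119),.175))
for im,n,box in((T,'t',(220,160,370,310)),):
    x0,y0,x1,y1=box; cr=cv2.resize(im[y0:y1,x0:x1],None,fx=4,fy=4,interpolation=cv2.INTER_CUBIC)
    j=cv2.resize(im[220:320,90:190],(600,600),interpolation=cv2.INTER_CUBIC)
    save(np.hstack([cr[:,:],j]) if 0 else cv2.resize(np.hstack([cr,j]),(800,400)),'crop1.png')
```

```text
knob (array([276.85714286, 232.4025974 ]), array([17, 13, 10, 10, 77], dtype=int32)) (array([282.5       , 184.85714286]), array([ 9,  8,  8,  5, 28], dtype=int32)) (array([0.55667158, 0.04217522, 0.12416751]), [np.float64(0.0006861216895761256), np.float64(0.0006861216895761064)])
knob z.112 [0.55664205 0.04202523 0.115     ] [0.54443343 0.0556896  0.112     ]
med [140. 102.  67.] [87 76 54]
trivet 0.5188050270080566 -0.35512349009513855 0.08949817717075348 [ 0.51936627 -0.35498821]
med [206. 157. 111.] [203 174 122]
trivet 0.4739581048488617 -0.36351829767227173 0.14322714507579803 [ 0.48089677 -0.34048884]
backtop far [0.66835926 0.12000937 0.078     ]
back near [0.4539935 0.1345872 0.078    ]
ridge far [ 0.65441167 -0.05878475  0.078     ]
ridge near [ 0.43874444 -0.04104037  0.078     ]
neck top (array([0.48180266, 0.36823526, 0.1678177 ]), [np.float64(0.00103042935801674), np.float64(0.0010304293580167686)]) [0.48267445 0.36642111 0.175     ] [0.49004658 0.35583279 0.175     ]
```

View pics/crop1.png

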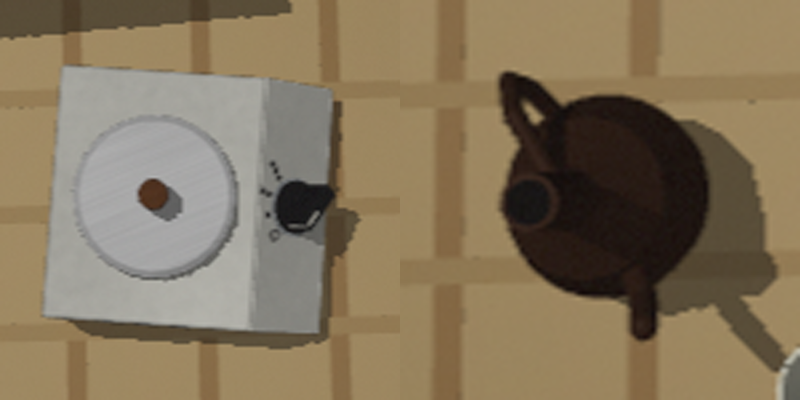

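Emit:
carry_out(
  moves=[
    [[0, 0, 0], [52.6, -49.2, 0], 8.5],
    [[0, 0, 0], [52.6, -49.2, 0], 8.5],
    [[0, 0, 0], [52.6, -49.2, 0], 8.5],
    [[0, 0, 0], [52.6, -49.2, 0], 8.5],
    [[0, 0, 0], [52.6, -49.2, 0], 8.5],
  ],
  newtons=40,
)

```text
t: 1.68
eef_pos: [0.3943, -0.3302, 0.2486]
tool_rot: [0.0, 0.979, 0.204, 0.0]
contact_force: [1.2, 0.2, 0.3]
gripper_width: 0.997
```

```bash
cat >> h.py <<'E'
def go(P,Rt=None):
    "rows needed from the current pose to world pose P (m), Rt (Rotation, None = keep)"
    o=bot.get_obs(); R0=rot(o['tool_rot']); d=R0.inv().apply(np.asarray(P)-o['eef_pos'])*100
    rv=(R0.inv()*Rt).as_rotvec(degrees=True) if Rt is not None else np.zeros(3)
    print('t',round(o['t'],2),'at',np.round(o['eef_pos'],4),'turn',np.round(rv,1),'shift',np.round(d,2),'rows',round(np.linalg.norm(d)/6.25,1),round(np.linalg.norm(rv)/10.7,1)); return o
E
python3 -c "
from h import *
o=go([.556,.042,.25]); print(o['q'])"
```

```text
t 1.68 at [ 0.3943 -0.3302  0.2486] turn [0. 0. 0.] shift [ 29.69 -27.66  -0.14] rows 6.5 0.0
[ 0.67027441  0.21697509 -0.10924276  1.92974155  0.0280309   0.99531773
 -0.61171877]
```

Emit:
carry_out(
  moves=[
    [[0, 0, 0], [29.7, -27.7, 0], 8.5],
    [[0, 0, 0], [29.7, -27.7, 0], 8.5],
    [[0, 0, 0], [29.7, -27.7, 0], 8.5],
    [[0, 0, 0], [29.7, -27.7, 0], 8.5],
    [[0, 0, 0], [29.7, -27.7, 0], 8.5],
  ],
)

```text
t: 2.3
eef_pos: [0.5187, -0.0436, 0.2488]
tool_rot: [0.0, 0.979, 0.204, 0.001]
contact_force: [2.2, -0.5, -0.7]
gripper_width: 0.997
```

```bash
python3 -c "
from h import *
o=go([.556,.042,.25]); ci=bot.camera_info('wrist'); im=bot.read_camera('wrist'); save(im,'w1.png'); np.save('w1.npy',im); print(ci)"
```

```text
t 2.3 at [ 0.5187 -0.0436  0.2488] turn [0. 0. 0.] shift [ 6.84 -6.36 -0.12] rows 1.5 0.0
{'vertical_fov': 67.17380287868893, 'cx': 275.87406109488626, 'cy': 208.16460752523957, 'position': array([ 0.58155177, -0.01531584,  0.3750494 ]), 'attitude': array([ 0.8282704 , -0.11569374,  0.07569793, -0.54300362])}
```

View pics/w1.png

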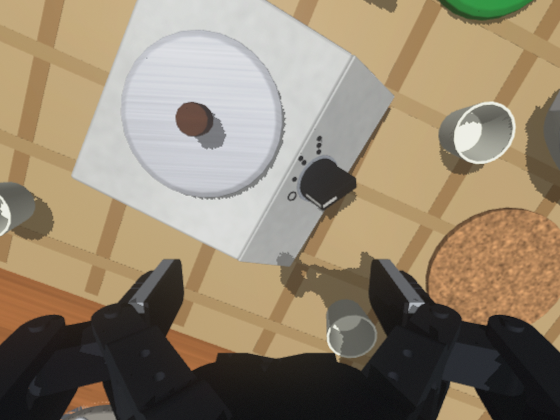

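```bash
cat > fit.py <<'E'
from h import *
from scipy.optimize import least_squares
ct=bot.camera_info('top'); cw=bot.camera_info('wrist')
zf=.078-.063*np.tan(.663)
C={'bf':(.1215,-.11,.078),'bn':(.1215,.11,.078),'rf':(-.060,-.11,.078),'rn':(-.060,.11,.078),'ff':(-.1215,-.11,zf),'fn':(-.1215,.11,zf)}
top={'bf':(243.6,184.8),'bn':(235.8,278.5),'rf':(319.7,190),'rn':(313.8,283),'ff':(344.5,193),'fn':(340,284.9)}
wr={'bn':(73,176),'rf':(355,57),'rn':(240,259),'ff':(392,97),'fn':(292,265)}
def W(p,k): return np.array([p[0],p[1],0])+R.from_euler('z',p[2]).apply(C[k])
def res(p,sets=((ct,top),(cw,wr))): return np.concatenate([(proj(ci,W(p,k))[0]-uv)*(1.6 if ci is ct else 1) for ci,s in sets for k,uv in s.items()])
for s in (((ct,top),(cw,wr)),((ct,top),),((cw,wr),)):
    r=least_squares(lambda p:res(p,s),[.55,.01,1.5]); print(np.round(r.x,4),np.degrees(r.x[2]),np.round(r.fun,1).reshape(-1,2).tolist())
    p=r.x; print('disc',np.array([p[0],p[1],.086])+R.from_euler('z',p[2]).apply([.03,0,0]))
print('knob wrist',pix2z(cw,(194,117),.12),'dial base',[pix2z(cw,(325,183),.053+.034*.79)],'trivet',[pix2z(cw,(522,291),.01)])
E
python3 fit.py
```

```text
[0.5546 0.0183 1.4854] 85.10529502407621 [[-7.9, -2.2], [-6.4, 0.0], [-5.1, -3.1], [-4.4, 0.9], [-5.5, -0.9], [-6.0, -1.5], [2.0, 2.8], [6.0, 2.6], [3.6, 4.4], [6.6, 2.5], [1.1, 3.3]]
disc [0.55720886 0.0481898  0.086     ]
[0.5529 0.0098 1.4818] 84.90122722859834 [[-1.7, -1.4], [-0.7, 0.8], [1.1, -1.9], [1.4, 2.1], [0.4, 0.4], [-0.5, -0.1]]
disc [0.55557504 0.03964736 0.086     ]
[0.5553 0.0232 1.4909] 85.42436153932178 [[-2.4, 1.0], [0.9, -1.5], [0.1, 2.1], [2.7, -1.0], [-1.6, 1.1]]
disc [0.55773558 0.05308909 0.086     ]
knob wrist [0.55930672 0.05461416 0.12      ] dial base [array([ 0.54965971, -0.0705016 ,  0.07986   ])] trivet [array([ 0.51879245, -0.38128102,  0.01      ])]
```

```bash
sed -i "s/^zf=/print(cw['position'],bot.get_obs()['eef_pos']); cw['position']=np.array([ 0.58155177, -0.01531584,  0.3750494 ]); cw['attitude']=np.array([ 0.8282704 , -0.11569374,  0.07569793, -0.54300362])\nzf=/" fit.py; python3 fit.py; python3 -c "
from h import *
go([.556,.042,.2])"
```

```text
[ 0.58376609 -0.00528096  0.37588335] [ 0.52156006 -0.03355288  0.24921175]
[0.5526 0.0109 1.4801] 84.80283660870762 [[-2.3, -1.3], [-1.6, 0.8], [0.4, -1.6], [0.4, 2.4], [-0.3, 0.7], [-1.4, 0.2], [-2.4, 1.4], [2.1, -1.4], [0.9, 2.4], [3.5, -1.1], [-1.1, 1.0]]
disc [0.55536183 0.04080219 0.086     ]
[0.5529 0.0098 1.4818] 84.90122722859834 [[-1.7, -1.4], [-0.7, 0.8], [1.1, -1.9], [1.4, 2.1], [0.4, 0.4], [-0.5, -0.1]]
disc [0.55557504 0.03964736 0.086     ]
[0.5525 0.0116 1.4799] 84.79276540567601 [[-3.1, 1.3], [1.4, -1.5], [0.2, 2.3], [2.9, -1.2], [-1.7, 1.0]]
disc [0.55520634 0.04144539 0.086     ]
knob wrist [0.55703718 0.04314029 0.12      ] dial base [array([ 0.54586658, -0.08175987,  0.07986   ])] trivet [array([ 0.51113023, -0.39422746,  0.01      ])]
t 2.35 at [ 0.5216 -0.0336  0.2492] turn [0. 0. 0.] shift [ 6.2  -5.47  4.98] rows 1.5 0.0
```

Emit:
carry_out(
  moves=[
    [[0, 0, 0], [4.0, -3.7, 0], 8.5],
    [[0, 0, 0], [7.0, -6.5, 1], 8.5],
    [[0, 0, 0], [7.0, -6.5, 5], 8.5],
    [[0, 0, 0], [7.0, -6.5, 8], 8.5],
    [[0, 0, 0], [7.0, -6.5, 8], 8.5],
  ],
)

```text
t: 2.98
eef_pos: [0.5545, 0.0417, 0.1663]
tool_rot: [-0.0, 0.979, 0.204, -0.002]
contact_force: [0.5, -0.6, -0.0]
gripper_width: 0.993
```

Run:
```python
from h import *
ci=bot.camera_info('wrist'); o=go([.5567,.0425,.1135]); im=bot.read_camera('wrist'); save(im,'w2.png'); 
o=go([.5567,.0425,.1135])
bot.read_camera('wrist')
x=go([.5567,.0425,.1135])
```

```text
t 2.98 at [0.5545 0.0417 0.1663] turn [0. 0. 0.] shift [0.26 0.02 5.28] rows 0.8 0.0
t 3.02 at [0.5558 0.0419 0.1681] turn [0. 0. 0.] shift [ 0.11 -0.02  5.46] rows 0.9 0.0
t 3.08 at [0.5567 0.0421 0.1692] turn [0. 0. 0.] shift [ 0.01 -0.04  5.57] rows 0.9 0.0
```

View pics/w2.png

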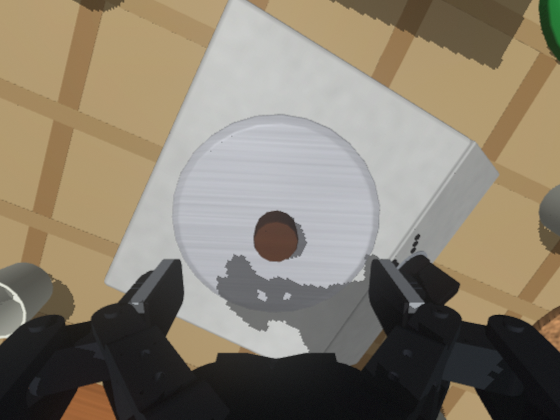

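Emit:
carry_out(
  moves=[
    [[0, 0, 0], [0, 0, 3.0], 8.5],
    [[0, 0, 0], [0, 0, 5.0], 8.5],
    [[0, 0, 0], [0, 0, 5.5], 6],
    [[0, 0, 0], [0, 0, 5.5], 2],
    [[0, 0, 0], [0, 0, 5.5], 1.5],
  ],
  newtons=40,
)

```text
t: 3.7
eef_pos: [0.5571, 0.0423, 0.1147]
tool_rot: [0.0, 0.979, 0.204, 0.001]
contact_force: [0.0, 0.5, -0.5]
gripper_width: 0.373
```

Emit:
carry_out(
  moves=[
    [[0, 0, 0], [0, 0, 0], 1.5],
    [[0, 0, 0], [0, 0, 0], 1.5],
    [[0, 0, 0], [0, 0, 0], 1.5],
  ],
)

```text
t: 4.08
eef_pos: [0.5572, 0.0423, 0.1147]
tool_rot: [0.0, 0.979, 0.204, 0.001]
contact_force: [-0.7, -0.2, 6.1]
gripper_width: 0.29
```

Emit:
carry_out(
  moves=[
    [[0, 0, 0], [0, 0, -1], 1.5],
    [[0, 0, 0], [0, 0, -3.5], 1.5],
    [[0, 0, 0], [-2, 3.6, -6], 1.5],
    [[0, 0, 0], [-4.4, 7.9, -7], 1.5],
    [[0, 0, 0], [-7, 12.6, -7], 1.5],
  ],
)

```text
t: 4.7
eef_pos: [0.5428, -0.1022, 0.1851]
tool_rot: [0.0, 0.979, 0.205, 0.001]
contact_force: [0.4, -0.2, -1.9]
gripper_width: 0.287
```

Emit:
carry_out(
  moves=[
    [[0, 0, 0], [-2.6, 4.7, 0], 1.5],
    [[0, 0, 0], [-5.2, 9.4, 0], 1.5],
    [[0, 0, 0], [-7.8, 14.1, 0], 1.5],
    [[0, 0, 0], [-10.4, 18.7, 0], 1.5],
    [[0, 0, 0], [-12.4, 22.3, 0], 1.5],
  ],
)

```text
t: 5.32
eef_pos: [0.5167, -0.3578, 0.1837]
tool_rot: [0.0, 0.979, 0.203, -0.0]
contact_force: [0.6, 0.3, -1.8]
gripper_width: 0.29
```

Run:
```python
from h import *
bot.read_camera('top');bot.read_camera('scene')
ci=bot.camera_info('wrist'); go([.5188,-.355,.0475]); im=bot.read_camera('wrist'); save(im,'w3.png');go([.5188,-.355,.0475])
```

```text
t 5.42 at [ 0.5151 -0.3618  0.1835] turn [0. 0. 0.] shift [ 0.64 -0.52 13.6 ] rows 2.2 0.0
t 5.47 at [ 0.5162 -0.3583  0.1834] turn [0. 0. 0.] shift [ 0.38 -0.21 13.59] rows 2.2 0.0
```

View pics/w3.png

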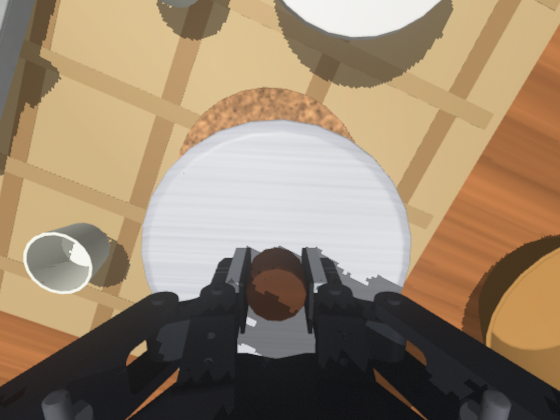

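Emit:
carry_out(
  moves=[
    [[0, 0, 0], [0.2, -0.1, 2.5], 1.5],
    [[0, 0, 0], [0.3, -0.2, 6], 1.5],
    [[0, 0, 0], [0.3, -0.2, 9], 1.5],
    [[0, 0, 0], [0.3, -0.2, 11.5], 1.5],
    [[0, 0, 0], [0.3, -0.2, 12.5], 1.5],
  ],
)

```text
t: 6.1
eef_pos: [0.5193, -0.3501, 0.0571]
tool_rot: [-0.001, 0.979, 0.205, -0.001]
contact_force: [0.1, 0.4, -1.2]
gripper_width: 0.29
```

Emit:
carry_out(
  moves=[
    [[0, 0, 0], [0, 0, 0.4], 1.5],
    [[0, 0, 0], [0, 0, 0.8], 1.5],
    [[0, 0, 0], [0, 0, 1.0], 1.5],
    [[0, 0, 0], [0, 0, 1.0], 1.5],
  ],
)

```text
t: 6.6
eef_pos: [0.5198, -0.3523, 0.0487]
tool_rot: [0.0, 0.979, 0.204, 0.0]
contact_force: [0.1, -0.3, -2.0]
gripper_width: 0.291
```

Emit:
carry_out(
  moves=[
    [[0, 0, 0], [0, 0, 0.15], 1.5],
    [[0, 0, 0], [0, 0, 0.25], 1.5],
    [[0, 0, 0], [0, 0, 0.25], 1.5],
  ],
)

```text
t: 6.98
eef_pos: [0.5198, -0.3524, 0.0467]
tool_rot: [0.0, 0.979, 0.204, 0.0]
contact_force: [-1.9, 1.1, 5.5]
gripper_width: 0.287
```

Contact with the trivet. Release and rise slowly at first (the pads swing back as they open).

Emit:
carry_out(
  moves=[
    [[0, 0, 0], [0, 0, 0], 4],
    [[0, 0, 0], [0, 0, 0], 7],
    [[0, 0, 0], [0, 0, 0], 8.5],
    [[0, 0, 0], [0, 0, 0], 8.5],
    [[0, 0, 0], [0, 0, -2], 8.5],
  ],
)

```text
t: 7.6
eef_pos: [0.5185, -0.3515, 0.065]
tool_rot: [-0.001, 0.979, 0.204, -0.001]
contact_force: [0.4, -0.5, 0.9]
gripper_width: 0.997
```

Emit:
carry_out(
  moves=[
    [[0, 0, 0], [0, 0, -4], 8.5],
    [[0, 0, 0], [0, 0, -10], 8.5],
    [[0, 0, 0], [0, 0, -16], 8.5],
    [[0, 0, 0], [0, 0, -20], 8.5],
  ],
)

```text
t: 8.1
eef_pos: [0.5204, -0.3525, 0.2709]
tool_rot: [0.002, 0.979, 0.204, 0.002]
contact_force: [0.3, -0.6, -0.8]
gripper_width: 0.999
```

Run:
```python
from h import *
go([.5188,-.355,.27]); im=bot.read_camera('top'); sc=bot.read_camera('scene')
j=cv2.resize(im[170:320,360:510],(500,500),interpolation=2)
s=cv2.resize(sc[90:190,300:400],(300,300),interpolation=2); s=np.vstack([s,cv2.resize(sc[240:340,90:207],(300,200))])
save(np.hstack([j,s]),'c2.png')
o=bot.get_obs();print(o['q'])
```

```text
t 8.1 at [ 0.5204 -0.3525  0.2709] turn [0. 0. 0.] shift [-0.25  0.17  0.09] rows 0.1 0.0
[ 0.66261606  0.38806436 -0.22156082  1.63624112  0.09362047  1.11626206
 -0.74334155]
```

View pics/c2.png

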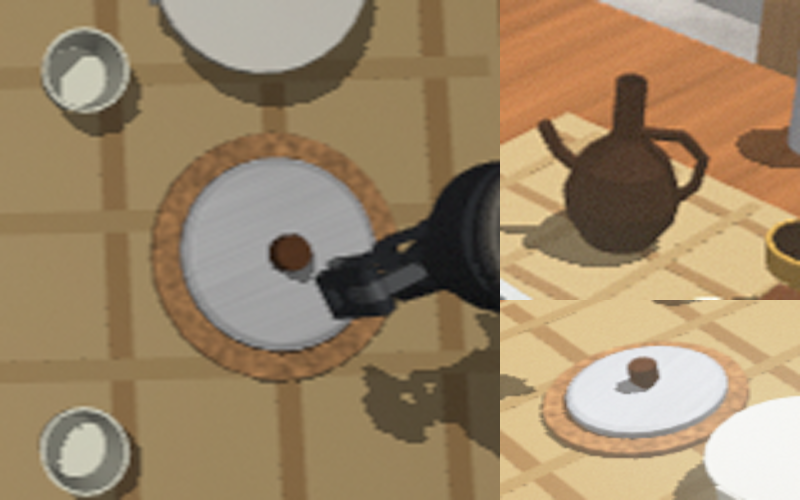

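Run:
```python
from h import *
ct=bot.camera_info('top'); cs=bot.camera_info('scene')
print('neck',pix2z(ct,(122,270.75),.175),pix2z(cs,(343.7,116.5),.175))
print('belly',pix2z(ct,(142,269),.05))
h=pix2z(ct,(117,239.5),.12); s=pix2z(ct,(150.8,303.7),.118); print(h,s,np.degrees(np.arctan2(*(h-s)[1::-1])))
for l in('burner','cup1'):
    for x in bot.silhouettes(l,'top'): print(l,x['score'],pix2z(ct,x['location'],.04)[:2])
Rw=rot(bot.get_obs()['tool_rot']); print(Rw.as_matrix()[:,1])
```

```text
neck [0.48111139 0.36640707 0.175     ] [0.48125827 0.36955858 0.175     ]
belly [0.48116156 0.3642977  0.05      ]
[0.54915741 0.39813166 0.12      ] [0.40629361 0.32267831 0.118     ] 27.8407221346542
burner 0.58 [0.69697562 0.38318766]
cup1 0.87 [ 0.65381785 -0.21937337]
cup1 0.86 [ 0.38367033 -0.20375699]
cup1 0.78 [0.68153964 0.26738356]
cup1 0.78 [0.83424934 0.10440968]
cup1 0.65 [0.36300099 0.2346129 ]
[ 0.39928045 -0.91682571  0.00239754]
```

Emit:
carry_out(
  moves=[
    [[0, 0, 0], [25.1, -67.5, 0], 8.5],
    [[0, 0, 0], [25.1, -67.5, 0], 8.5],
    [[0, 0, 0], [25.1, -67.5, 0], 8.5],
    [[0, 0, 0], [25.1, -67.5, 0], 8.5],
    [[0, 0, 0], [25.1, -67.5, 0], 8.5],
  ],
)

```text
t: 8.93
eef_pos: [0.5012, -0.0383, 0.2648]
tool_rot: [-0.0, 0.979, 0.204, -0.001]
contact_force: [0.5, -0.1, 0.3]
gripper_width: 0.998
```

Emit:
carry_out(
  moves=[
    [[0, 0, 0], [14.2, -38.2, 0], 8.5],
    [[0, 0, 0], [14.2, -38.2, 0], 8.5],
    [[0, 0, 0], [14.2, -38.2, 0], 8.5],
    [[0, 0, 0], [14.2, -38.2, 0], 8.5],
    [[0, 0, 0], [14.2, -38.2, 0], 8.5],
  ],
)

```text
t: 9.55
eef_pos: [0.4844, 0.2731, 0.2647]
tool_rot: [0.0, 0.979, 0.204, -0.001]
contact_force: [1.3, -0.3, -0.1]
gripper_width: 0.998
```

Run:
```python
from h import *
o=go([.481,.367,.27],R.from_quat([.979,.204,0,0])); print(o['q'])
```

```text
t 9.55 at [0.4844 0.2731 0.2647] turn [ 0.   0.1 -0. ] shift [ 3.44 -8.74 -0.54] rows 1.5 0.0
[-0.17093064  0.31935544 -0.55903133  1.79303356  0.18926074  1.08503945
 -1.95672582]
```

Emit:
carry_out(
  moves=[
    [[0, 0, 0], [1.9, -4.8, 0], 8.5],
    [[0, 0, 0], [3.4, -8.7, 0], 8.5],
    [[0, 0, 0], [3.4, -8.7, 1], 8.5],
    [[0, 0, 0], [3.4, -8.7, 3], 8.5],
    [[0, 0, 0], [3.4, -8.7, 3], 8.5],
  ],
)

```text
t: 10.18
eef_pos: [0.4813, 0.3621, 0.2328]
tool_rot: [0.002, 0.979, 0.203, -0.002]
contact_force: [-0.6, -1.0, 0.4]
gripper_width: 0.998
```

Run:
```python
from h import *
bot.read_camera('top'); bot.read_camera('top')
o=go([.481,.367,.152],R.from_quat([.979,.204,0,0])); im=bot.read_camera('wrist'); save(im,'w4.png')
o=go([.481,.367,.152],R.from_quat([.979,.204,0,0]))
```

```text
t 10.28 at [0.4822 0.3636 0.2352] turn [ 0.1  0.1 -0.1] shift [ 0.04 -0.36  8.32] rows 1.3 0.0
t 10.32 at [0.4823 0.3642 0.2359] turn [ 0.   0.  -0.1] shift [-0.01 -0.31  8.39] rows 1.3 0.0
```

View pics/w4.png

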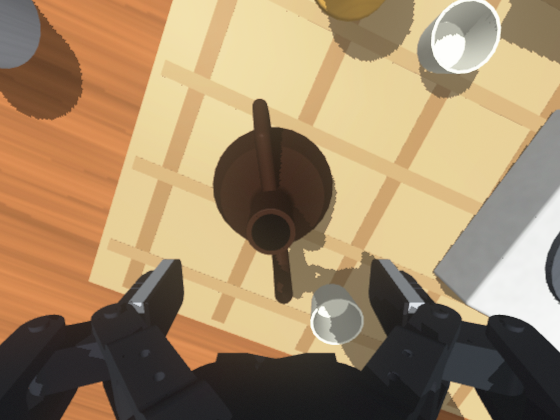

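Run:
```python
from h import *
ci=bot.camera_info('wrist'); p=pix2z(ci,(270,230),.175); print(p)
go([p[0],p[1],.152])
```

```text
[0.48175398 0.36885131 0.175     ]
t 10.32 at [0.4823 0.3642 0.2359] turn [0. 0. 0.] shift [ 0.13 -0.45  8.39] rows 1.3 0.0
```

Emit:
carry_out(
  moves=[
    [[0, 0, 0], [0.1, -0.4, 2.5], 8.5],
    [[0, 0, 0], [0.1, -0.4, 6], 8.5],
    [[0, 0, 0], [0.1, -0.4, 8.2], 8.5],
    [[0, 0, 0], [0.1, -0.4, 8.3], 6],
    [[0, 0, 0], [0.1, -0.4, 8.3], 3],
  ],
  newtons=60,
)

```text
t: 10.95
eef_pos: [0.4818, 0.3697, 0.1541]
tool_rot: [-0.0, 0.979, 0.204, 0.001]
contact_force: [-0.3, -0.1, -0.1]
gripper_width: 0.6
```

Emit:
carry_out(
  moves=[
    [[0, 0, 0], [0, 0, 0], 2],
    [[0, 0, 0], [0, 0, 0], 2],
    [[0, 0, 0], [0, 0, 0], 2],
    [[0, 0, 0], [0, 0, 0], 2],
  ],
)

```text
t: 11.45
eef_pos: [0.4823, 0.3692, 0.1543]
tool_rot: [0.0, 0.979, 0.204, 0.001]
contact_force: [0.5, -2.2, 5.8]
gripper_width: 0.341
```

Emit:
carry_out(
  moves=[
    [[0, 0, 0], [0, 0, -0.4], 2],
    [[0, 0, 0], [0, 0, -1.2], 2],
    [[0, 0, 0], [0, 0, -2], 2],
    [[0, 0, 0], [0, 0, -2], 2],
  ],
)

```text
t: 11.95
eef_pos: [0.4814, 0.3697, 0.1736]
tool_rot: [-0.0, 0.979, 0.204, 0.001]
contact_force: [0.5, 0.2, -6.1]
gripper_width: 0.343
```

Emit:
carry_out(
  moves=[
    [[0, 0, 0], [0, 0, -2], 2],
    [[0, 0, 0], [0, 0, -5], 2],
    [[0, 0, 0], [0, 0, -8.5], 2],
    [[0, 0, 0], [0, 1, -11.5], 2],
    [[0, 0, 0], [-0.5, 3, -13], 2],
  ],
)

```text
t: 12.58
eef_pos: [0.4885, 0.3413, 0.3062]
tool_rot: [-0.001, 0.979, 0.205, 0.002]
contact_force: [-0.5, -0.8, -5.3]
gripper_width: 0.338
```

Emit:
carry_out(
  moves=[
    [[0, 0, 0], [-0.6, 3.5, 0], 2],
    [[0, 0, 0], [-1.4, 7.5, 0], 2],
    [[0, 0, 0], [-2.2, 12, 0], 2],
    [[0, 0, 0], [-3, 16.5, 0], 2],
    [[0, 0, 0], [-3.9, 21, 0], 2],
  ],
)

```text
t: 13.2
eef_pos: [0.5368, 0.1305, 0.3041]
tool_rot: [-0.0, 0.979, 0.204, 0.001]
contact_force: [1.0, 0.5, -6.1]
gripper_width: 0.342
```

Emit:
carry_out(
  moves=[
    [[0, 0, 0], [-0.7, 3.6, 0], 2],
    [[0, 0, 0], [-1.2, 6.2, 0], 2],
    [[0, 0, 0], [-1.6, 8.2, 0], 2],
    [[0, 0, 0], [-1.9, 9.0, 0], 2],
    [[0, 0, 0], [-1.9, 9.0, 0], 2],
  ],
)

```text
t: 13.82
eef_pos: [0.555, 0.0416, 0.3033]
tool_rot: [-0.0, 0.979, 0.204, 0.0]
contact_force: [0.2, 1.2, -5.0]
gripper_width: 0.34
```

Run:
```python
from h import *
bot.read_camera('top')
go([.556,.041,.241],R.from_quat([.979,.204,0,0])); im=bot.read_camera('wrist'); ci=bot.camera_info('wrist'); t=bot.read_camera('top'); s=bot.read_camera('scene')
j=cv2.resize(t[150:310,200:360],(400,400),interpolation=2);k=cv2.resize(s[100:260,200:360],(400,400),interpolation=2); save(np.hstack([j,k]),'c3.png'); save(im,'w5.png')
go([.556,.041,.241],R.from_quat([.979,.204,0,0]))
```

```text
t 13.88 at [0.5549 0.0425 0.3032] turn [-0. -0.  0.] shift [0.03 0.19 6.22] rows 1.0 0.0
t 14.03 at [0.555  0.0429 0.303 ] turn [-0.  -0.   0.1] shift [0.02 0.22 6.2 ] rows 1.0 0.0
```

View pics/c3.png

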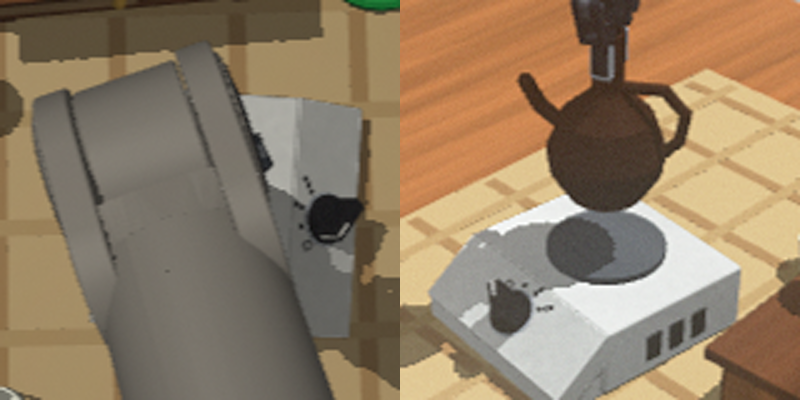

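Emit:
carry_out(
  moves=[
    [[0, 0, 0], [0, 0.2, 1.5], 2],
    [[0, 0, 0], [0, 0.2, 3.5], 2],
    [[0, 0, 0], [0, 0.2, 5], 2],
    [[0, 0, 0], [0, 0.2, 5.6], 2],
    [[0, 0, 0], [0, 0.2, 5.8], 2],
  ],
)

```text
t: 14.65
eef_pos: [0.556, 0.0398, 0.2445]
tool_rot: [-0.0, 0.979, 0.204, -0.0]
contact_force: [-0.6, -0.3, -5.9]
gripper_width: 0.339
```

Emit:
carry_out(
  moves=[
    [[0, 0, 0], [0, 0, 0.2], 2],
    [[0, 0, 0], [0, 0, 0.3], 2],
    [[0, 0, 0], [0, 0, 0.3], 2],
  ],
)

```text
t: 15.02
eef_pos: [0.5561, 0.0397, 0.2421]
tool_rot: [0.0, 0.979, 0.204, 0.0]
contact_force: [-0.2, 0.7, -4.4]
gripper_width: 0.34
```

```bash
python3 -c "
from h import *
print(pix2z(bot.camera_info('scene'),(282.4,198.4),.086))"
```

```text
[0.56125479 0.03906092 0.086     ]
```

Emit:
carry_out(
  moves=[
    [[0, 0, 0], [0, 0, 0.1], 2],
    [[0, 0, 0], [0, 0, 0.2], 2],
    [[0, 0, 0], [0, 0, 0.2], 2],
  ],
)

```text
t: 15.4
eef_pos: [0.5563, 0.0397, 0.2403]
tool_rot: [0.0, 0.979, 0.204, 0.0]
contact_force: [-1.1, -0.2, -0.0]
gripper_width: 0.342
```

Emit:
carry_out(
  moves=[
    [[0, 0, 0], [0, 0, 0.1], 2],
    [[0, 0, 0], [0, 0, 0.1], 4],
    [[0, 0, 0], [0, 0, 0], 7],
    [[0, 0, 0], [0, 0, 0], 8.5],
    [[0, 0, 0], [0, 0, 0], 8.5],
  ],
)

```text
t: 16.02
eef_pos: [0.556, 0.0398, 0.2398]
tool_rot: [-0.0, 0.979, 0.204, 0.0]
contact_force: [-0.0, -0.2, 0.5]
gripper_width: 0.997
```

Emit:
carry_out(
  moves=[
    [[0, 0, 0], [0, 0, -1.5], 8.5],
    [[0, 0, 0], [0, 0, -5], 8.5],
    [[0, 0, 0], [0, 0, -9], 8.5],
    [[0, 0, 0], [0, 0, -10], 8.5],
    [[0, 0, 0], [0, 0, -10], 8.5],
  ],
)

```text
t: 16.65
eef_pos: [0.5562, 0.0398, 0.3407]
tool_rot: [0.0, 0.979, 0.204, 0.001]
contact_force: [-0.5, -0.1, -0.2]
gripper_width: 1.001
```

```bash
cat > dial.py <<'E'
from h import *
# hotplate pose
p=(.5527,.0107,1.4805); Rh=R.from_euler('z',p[2]); o0=np.array([p[0],p[1],0])
n=np.array([-np.sin(.663),0,np.cos(.663)]); up=np.array([np.cos(.663),0,np.sin(.663)])  # panel normal, up slope
def dialframe(a,xm=-.0915,ym=0.):
    "dial_grip world pos + rotation (x=pointer) at dial angle a"
    b=np.array([xm,ym,.078-(-.06-xm)*np.tan(.663)])
    phi=a-.9   # clockwise about n seen from outside = negative rotation about n
    x=R.from_rotvec(-n*phi).apply(up); 
    M=np.column_stack([x,np.cross(n,x),n])
    return o0+Rh.apply(b+.027*n), Rh*R.from_matrix(M)
E
python3 - <<'E'
from dial import *
o=go([0.5563,.0397,.34]); print(o['q'])
t=bot.read_camera('top'); ct=bot.camera_info('top'); s=bot.read_camera('scene'); cs=bot.camera_info('scene')
P,D=dialframe(0); print(P,D.as_matrix()[:,2])
t=t.copy();s=s.copy()
for im,ci in((t,ct),(s,cs)):
    for q in (P,P+D.apply([.022,0,0]),):
        u=np.round(proj(ci,q)[0],1); print(u)
c1=cv2.resize(t[200:280,300:380],(400,400),interpolation=2); c2=cv2.resize(s[100:260,200:360],(400,400),interpolation=2)
save(np.hstack([c1,c2]),'c4.png')
E
```

```text
t 16.65 at [0.5562 0.0398 0.3407] turn [0. 0. 0.] shift [0.01 0.01 0.07] rows 0.0 0.0
[ 0.19487417  0.24116542 -0.45426852  1.69893972  0.11205554  1.22554118
 -1.44593768]
[ 0.5429506  -0.0969776   0.07468095] [-0.05550046 -0.61297662  0.78814933]
[337.9 237.7]
[333.1 244.8]
[237.9 221.2]
[237.2 213.5]
```

View pics/c4.png

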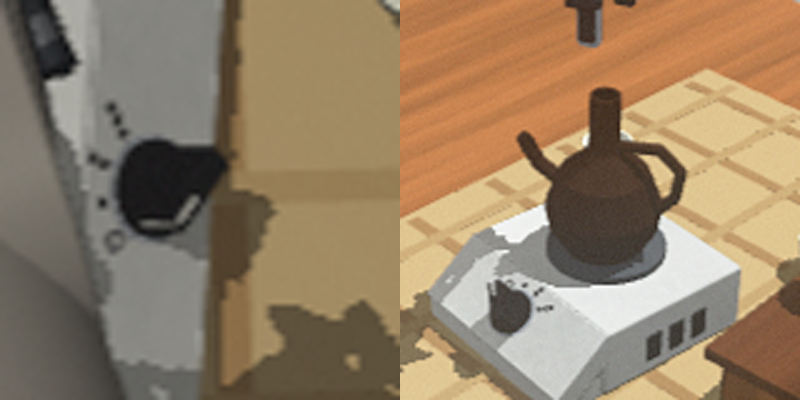

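```bash
cat >> dial.py <<'E'
def tool(a,flip,out=.028):
    P,D=dialframe(a); M=D.as_matrix(); s=-1 if flip else 1
    T=np.column_stack([s*M[:,0],-s*M[:,1],-M[:,2]]); return P+(out-.027)*M[:,2],R.from_matrix(T)
E
python3 - <<'E'
from dial import *
for f in(0,1):
    for a in (0,1.2):
        P,T=tool(a,f,.10); print(f,a,P,T.as_matrix().round(2).tolist()); go(P,T)
E
```

```text
0 0 [ 0.53889906 -0.1417249   0.13221585] [[-0.74, 0.67, 0.06], [0.56, 0.56, 0.61], [0.38, 0.48, -0.79]]
t 16.75 at [0.5554 0.0396 0.3388] turn [   3.7   44.5 -108.1] shift [-8.72 15.97 20.66] rows 4.4 10.9
0 1.2 [ 0.53889906 -0.1417249   0.13221585] [[0.36, 0.93, 0.06], [0.72, -0.32, 0.61], [0.59, -0.18, -0.79]]
t 16.75 at [0.5554 0.0396 0.3388] turn [ 24.6  30.2 -42.5] shift [-8.72 15.97 20.66] rows 4.4 5.4
1 0 [ 0.53889906 -0.1417249   0.13221585] [[0.74, -0.67, 0.06], [-0.56, -0.56, 0.61], [-0.38, -0.48, -0.79]]
t 16.75 at [0.5554 0.0396 0.3388] turn [40.1 -3.3 64.5] shift [-8.72 15.97 20.66] rows 4.4 7.1
1 1.2 [ 0.53889906 -0.1417249   0.13221585] [[-0.36, -0.93, 0.06], [-0.72, 0.32, 0.61], [-0.59, 0.18, -0.79]]
t 16.75 at [0.5554 0.0396 0.3388] turn [ 37.4 -30.4 129.7] shift [-8.72 15.97 20.66] rows 4.4 12.9
```

Emit:
carry_out(
  moves=[
    [[0, 0, 0], [-3.2, 5.3, 0], 6],
    [[0, 0, 0], [-6.2, 10.6, 0], 6],
    [[0, 0, 0], [-9.8, 17.5, 0], 6],
    [[3.7, 44.5, -108.1], [-9.8, 17.5, 0], 6],
    [[3.7, 44.5, -108.1], [-9.8, 17.5, 0], 6],
  ],
)

```text
t: 17.38
eef_pos: [0.535, -0.1618, 0.3381]
tool_rot: [-0.021, 0.926, 0.37, 0.068]
contact_force: [-0.9, -0.4, 0.5]
gripper_width: 0.702
```

```bash
python3 -c "
from dial import *
P,T=tool(0,0,.12); go([.535,-.16,.3],T); print(P)"
```

```text
t 17.38 at [ 0.535  -0.1618  0.3381] turn [  3.   36.2 -88.1] shift [-0.41 -0.17  3.78] rows 0.6 8.9
[ 0.53778905 -0.15398443  0.14797884]
```

Emit:
carry_out(
  moves=[
    [[3.0, 36.2, -88.1], [0, 0, 3], 6],
    [[3.0, 36.2, -88.1], [0, 0, 3], 6],
    [[3.0, 36.2, -88.1], [0, 0, 3], 6],
    [[3.0, 36.2, -88.1], [0, 0, 3], 6],
    [[3.0, 36.2, -88.1], [0, 0, 3], 6],
  ],
)

```text
t: 18.0
eef_pos: [0.5384, -0.1571, 0.3087]
tool_rot: [-0.067, 0.659, 0.715, 0.224]
contact_force: [1.8, 0.2, -0.1]
gripper_width: 0.701
```

```bash
python3 -c "
from dial import *
P,T=tool(0,0,.12); o=go([.535,-.16,.3],T); print(P,o['q'])"
```

```text
t 18.0 at [ 0.5384 -0.1571  0.3087] turn [  1.3  15.7 -38.3] shift [-0.57 -0.54  0.59] rows 0.2 3.9
[ 0.53778905 -0.15398443  0.14797884] [ 0.87760951  0.30529581 -0.55402717  1.7849486  -0.35525777  1.0711667
  0.59887148]
```

Emit:
carry_out(
  moves=[
    [[1.3, 15.7, -38.3], [0, 0, 0], 6],
    [[1.3, 15.7, -38.3], [0, 0, 0], 6],
    [[1.3, 15.7, -38.3], [0, 0, 0], 6],
    [[1.3, 15.7, -38.3], [0, 0, 0], 6],
    [[1.3, 15.7, -38.3], [0, 0, 0], 6],
  ],
)

```text
t: 18.62
eef_pos: [0.539, -0.1576, 0.3082]
tool_rot: [-0.093, 0.355, 0.876, 0.312]
contact_force: [-0.9, -0.1, 0.5]
gripper_width: 0.703
```

```bash
python3 -c "
from dial import *
P,T=tool(0,0,.12); o=go(P,T); print(P,o['q'])"
```

```text
t 18.62 at [ 0.539  -0.1576  0.3082] turn [ 0.1  0.1 -0.5] shift [-5.87 -7.57 12.85] rows 2.6 0.0
[ 0.53778905 -0.15398443  0.14797884] [ 0.99009549  0.49044752 -0.69042241  1.64690722 -0.34979609  1.29352807
  1.26367319]
```

Emit:
carry_out(
  moves=[
    [[0, 0, 0], [-2, -2.5, 4.3], 6],
    [[0, 0, 0], [-4, -5, 8.6], 6],
    [[0, 0, 0], [-5.9, -7.6, 12.8], 6],
    [[0, 0, 0], [-5.9, -7.6, 12.8], 6],
    [[0, 0, 0], [-5.9, -7.6, 12.8], 6],
  ],
)

```text
t: 19.25
eef_pos: [0.5395, -0.1544, 0.1519]
tool_rot: [-0.091, 0.354, 0.877, 0.311]
contact_force: [0.7, -0.7, 0.0]
gripper_width: 0.706
```

Run:
```python
from dial import *
bot.read_camera('top'); bot.read_camera('top')
P,T=tool(0,0,.12); go(P,T); ci=bot.camera_info('wrist'); im=bot.read_camera('wrist').copy()
Q,D=dialframe(0)
for q,c in ((Q+D.apply([0,0,.007]),(255,0,0)),(Q+D.apply([.022,0,.007]),(0,255,0)),(Q+D.apply([-.022,0,.007]),(0,0,255))):
    u=proj(ci,q)[0]; print(u); cv2.circle(im,tuple(np.round(u).astype(int).tolist()),2,c,-1)
save(im,'w6.png')
P,T=tool(0,0); o=go(P,T); print(o['q'])
```

```text
t 19.35 at [ 0.54   -0.1549  0.1525] turn [ 0.   0.5 -0.2] shift [ 0.04 -0.32  0.4 ] rows 0.1 0.0
[271.29084836 219.06564861]
[271.06236458 189.10702903]
[271.5071574  247.42792545]
t 19.4 at [ 0.5399 -0.155   0.1523] turn [ 0.   0.5 -0.2] shift [ 0.12 -0.3   9.59] rows 1.5 0.0
[ 0.95284267  0.67030445 -0.65208265  1.77039557 -0.28642921  1.02279804
  1.35573525]
```

View pics/w6.png

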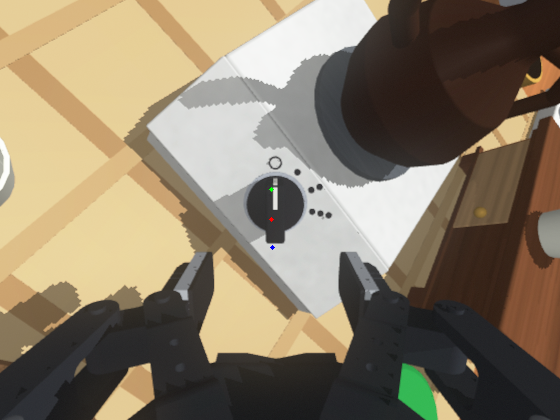

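Emit:
carry_out(
  moves=[
    [[0, 0.4, 0], [0.2, 0, 2.5], 5],
    [[0, 0.4, 0], [0.4, 0, 5.5], 5],
    [[0, 0.4, 0], [0.4, 0, 8], 5],
    [[0, 0.4, 0], [0.4, 0, 9.2], 5],
    [[0, 0.4, 0], [0.4, 0, 9.2], 5],
  ],
  newtons=40,
)

```text
t: 20.02
eef_pos: [0.5414, -0.096, 0.0794]
tool_rot: [-0.095, 0.353, 0.877, 0.312]
contact_force: [-0.1, 0.2, 0.3]
gripper_width: 0.588
```

Run:
```python
from dial import *
bot.read_camera('wrist')
P,T=tool(0,0); P=P+T.apply([.003,.003,0]); o=go(P,T); print(o['contact_force'],o['gripper_width'])
```

```text
t 20.07 at [ 0.5417 -0.0967  0.0797] turn [ 0.  -0.1 -0.2] shift [0.   0.13 0.28] rows 0.0 0.0
[0.06592206 0.04798973 0.8841296 ] 0.58722687771293
```

Emit:
carry_out(
  moves=[
    [[0, 0, 0], [0, 0.1, 0.1], 3],
    [[0, 0, 0], [0, 0.1, 0.1], 1],
    [[0, 0, 0], [0, 0.1, 0.1], 0.5],
    [[0, 0, 0], [0, 0.1, 0.1], 0.5],
    [[0, 0, 0], [0, 0.1, 0.1], 0.5],
  ],
  newtons=40,
)

```text
t: 20.7
eef_pos: [0.5424, -0.0956, 0.0793]
tool_rot: [-0.094, 0.353, 0.877, 0.312]
contact_force: [-0.7, -2.5, 5.4]
gripper_width: 0.155
```

Emit:
carry_out(
  moves=[
    [[0, 0, 7], [0, 0, 0], 0.5],
    [[0, 0, 15], [0, 0, 0], 0.5],
    [[0, 0, 23], [0, 0, 0], 0.5],
    [[0, 0, 31], [0, 0, 0], 0.5],
    [[0, 0, 39], [0, 0, 0], 0.5],
  ],
)

```text
t: 21.32
eef_pos: [0.5431, -0.0953, 0.0796]
tool_rot: [-0.193, 0.627, 0.707, 0.263]
contact_force: [0.8, -0.7, 4.3]
gripper_width: 0.152
```

Run:
```python
from dial import *
P,T=tool(1.2,0,.03); o=go(P,T); print(o['contact_force'],o['torque'],o['q'],o['gripper_width'])
```

```text
t 21.32 at [ 0.5431 -0.0953  0.0796] turn [ 0.  -0.1 29.3] shift [-0.43 -0.09 -0.02] rows 0.1 2.7
[ 0.7900738  -0.70811386  4.28176818] [-0.23479363 -0.34883469 -0.19431225] [ 0.74908856  0.70831943 -0.47656695  1.86476053 -0.44981133  0.86245621
  0.80349394] 0.15231141846358634
```

Emit:
carry_out(
  moves=[
    [[0, 0, 8], [0, 0, 0], 0.5],
    [[0, 0, 16], [0, 0, 0], 0.5],
    [[0, 0, 24], [0, 0, 0], 0.5],
    [[0, 0, 30], [0, 0, 0], 0.5],
    [[0, 0, 30], [0, 0, 0], 0.5],
  ],
)

```text
t: 21.95
eef_pos: [0.5438, -0.0953, 0.0795]
tool_rot: [-0.254, 0.787, 0.523, 0.205]
contact_force: [4.4, -0.5, 4.9]
gripper_width: 0.151
```

Run:
```python
from dial import *
bot.read_camera('wrist')
P,T=tool(1.2,0,.03); o=go(P,T); print(o['contact_force'],o['gripper_width'])
```

```text
t 22.0 at [ 0.5438 -0.0954  0.0795] turn [ 0.1 -0.1 -0.3] shift [-0.43  0.06 -0.02] rows 0.1 0.0
[ 5.46190769 -0.61948388  5.50249821] 0.15657050208803125
```

Emit:
carry_out(
  moves=[
    [[0, 0, 0], [0, 0, 0], 3],
    [[0, 0, 0], [0, 0, 0], 5],
    [[0, 0, 0], [0, 0, 0], 5],
    [[0, 0, 0], [0, 0, -3], 5],
    [[0, 0, 0], [0, 0, -8], 5],
  ],
)

```text
t: 22.62
eef_pos: [0.5361, -0.143, 0.1411]
tool_rot: [-0.257, 0.787, 0.523, 0.203]
contact_force: [0.5, -0.2, 0.1]
gripper_width: 0.584
```

Emit:
carry_out(
  moves=[
    [[0, 0, 0], [0, 0, -4], 5],
    [[0, 0, 0], [0, 0, -7], 5],
    [[0, 0, 0], [0, 0, -7], 5],
  ],
)

```text
t: 23.0
eef_pos: [0.5342, -0.1893, 0.1977]
tool_rot: [-0.253, 0.788, 0.522, 0.204]
contact_force: [0.2, 0.0, -0.1]
gripper_width: 0.579
```

Run:
```python
from dial import *
im=bot.read_camera('wrist'); s=bot.read_camera('scene'); t=bot.read_camera('top')
a=cv2.resize(im,(560,420)); b=cv2.resize(s[100:310,100:320],(240,229)); c=cv2.resize(t[190:310,370:520],(240,191))
save(np.hstack([a,np.vstack([b,c])]),'w7.png'); o=bot.get_obs(); print(o['contact_force'],o['eef_pos'])
```

```text
[ 0.27688977  1.05066871 -0.55036815] [ 0.53306788 -0.18580221  0.19554776]
```

View pics/w7.png

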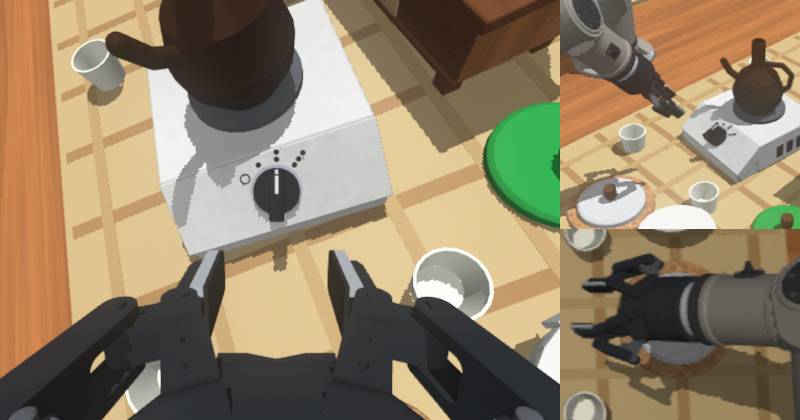

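```bash
python3 -c "
from h import *
o=bot.get_obs(); print(o['t'],o['contact_force'],o['joint_vel'].round(3)); print(bot.hand_in())"
```

```text
23.15 [ 0.27688977  1.05066871 -0.55036815] [-0.007  0.005 -0.002  0.005 -0.     0.003 -0.002]
the job is handed in; nothing more can be done
None
```

The job is done and handed in at about 23 s of the 72 s. The hand-in reports no verdict, so what follows rests on my own checks.

- **Cover:** I lifted it by its knob and set it on the cork trivet. The top view then showed it flat, knob up and centred.
- **Jebena:** I carried it by the neck and stood it on the bare heating disc. It was released at about (0.556, 0.040), against a measured disc centre of (0.555, 0.041). The last picture shows it upright.
- **Selector:** I turned it 69° from the ring. The last wrist picture shows the pointer on the two dots, and it stayed there after release.

At hand-in the arm was clear of everything and nearly still, with an outside force of about 1 N, about the level of the free-air readings. The cups, the bowl and the green look-alike look untouched where they show in the last pictures. The burner was last seen at t ≈ 10 s.

Four measurements disagreed along the way:
- An early wrist fit was 13 mm off because I had paired the picture with a later arm pose. With the right pose it agreed with the top camera to about 2 mm.
- One scene-camera reading put the disc about 6 mm farther along x.
- A scene-camera fit of the trivet failed (its radius came out at 143 mm, not 90), so I used the top-camera position.
- The selector sat 3–4 mm from where my model put it, and I corrected for that before gripping.

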